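Shut and scan in the refilled soap-tablet canister

TASK

The glass soap-tablet canister has just been refilled: press its sloping lid down past the sprung catch so that it stays fully shut, without shoving the canister along or leaning hard on it. Then take the yellow contact scanner from its cradle, bring its mouth square onto the middle of the bar label on the shut lid, wide side across it, pushed lightly against it (about half a kilo), and hold it still there for two seconds. Finally set the scanner back down in its cradle as it lay, mouth against the foot, letting go only once it is seated, and leave everything else where it stands.

Things in the scene. Friction and masses are not known exactly. Their poses are not given: they have to be found in the camera images.
- canister: Slant-front glass canister of soap tablets, loose (slides if shoved), 120 mm wide (y), 150 mm deep (x), about 1.5 kg. Origin: centre of its underside; z up, the low front faces its own -x. Front wall 70 mm high, back wall 139 mm; the mouth rises from the front at 30 degrees to the lid's hinge, which lies along y at (45, 0, 139) mm of this frame.
- lid (a joint): Hinge of the canister's bamboo lid, rad: 0 fully shut (lying on the 30 degree slope), larger is more open, at most 1.4. It stays where it is left. Over the last 0.1 rad its front edge must ride past a sprung catch: 8 to 10 N down near the front edge, then it snaps under the catch onto a hard stop. Above 0.04 it is still on the catch, not shut.
- lid_front (a point): Point on the lid's top face where to press it: on the middle line, 20 mm from the front edge, 122 mm from the hinge and 9 mm out from it. Axes as label. Just beyond the front edge the steel catch nose stands 7 mm above the shut lid's top face: do not press on it.
- lid_hinge (a point): Middle of the lid's hinge line, on the canister. Axes as label: the lid runs from here 142 mm along -x, is 124 mm wide, and its top face is at z = 9 mm. Opening turns the lid about the +y axis.
- label (a point): Centre of the white bar label (64 mm wide, 52 mm along the slope; bars 36 x 34 mm in its middle) on the lid's top face, 58 mm from the hinge. x points up the slope to the hinge, y along the hinge, z straight out of the lid; it turns with the lid.
- scanner: Yellow and black contact barcode scanner, 160 mm long, 0.17 kg. Origin: centre of its flat underside. x along it to the mouth, y across, z out of its top. Handle x = -80 to 34 mm, 36 wide, 24 thick; head x = 32 to 80 mm, 60 wide, 30 thick. No key to press. Pinched by its sides at x = -30 mm, the fingers at 50 degrees to its x axis (20 off upright), it aims at the lid with the wrist 20 off upright.
- cradle: Black charging cradle, fixed, 176 mm long (x), 96 mm wide. Origin: centre of its underside, z up. The scanner lies 20 degrees nose-down along the cradle's +x, its own origin 50 mm above the cradle's. The handle lies on a spine 22 mm wide, free on both sides for fingers; the head lies between cheeks 68 mm apart and 15 mm high, against a foot 10 mm high.
- cradle_seat (a point): Where the centre of the scanner's mouth rests when it is seated in the cradle; the axes are those of the seated scanner (x along it, 20 degrees nose-down; z out of its top).
- pump_bottle: Empty frosted pump bottle, 68 mm diameter, 186 mm high, very light, bystander. Origin: centre of its underside.
- spoon_rest: Blue glazed spoon rest, 100 mm dish with a tail, 168 mm long in all, 20 mm high, bystander. Origin: under the middle of the dish; tail along -x.
- bulldog_clip: Steel bulldog clip, 72 mm wide, 22 mm high, bystander. Origin: under its middle.
- spool: Walnut spool, 52 mm diameter, 66 mm high, standing, bystander. Origin: centre of its underside.
- mug: Green mug, 82 mm diameter and high, handle at +y, bystander. Origin: centre of its underside.
- nail_brush: Wooden nail brush, 100 x 44 x 36 mm, bristles down, bystander. Origin: under its middle.
- scanner_mouth (a point): Centre of the scanner's flat, hard mouth (60 x 30 mm face with a red window): (80, 0, 15) mm in the scanner's frame, axes as the scanner. It reads straight ahead along +x only while the mouth is pushed lightly against the label, with 3 to 9 N (the switch sits behind it; how far past first touch depends on arm and grip: feel for it), its wide side along the label's y.

How it is judged (in metres and radians):
On the way, in this order (a step that is already met when the one before it is completed fails the run):
1. the lid is pressed down past the catch and is fully shut (within 0.03 rad) (value of joint lid below 0.03 rad), for 0.2 s.
2. lid still shut, the gripped scanner's mouth rests on the label with 3 to 9 N, square to it (0.15 rad; wide side across, 0.35) and centred (12 mm across, 15 mm along the slope), still for 1.5 s (x of label in the frame of scanner_mouth below 0.008 m and y of label in the frame of scanner_mouth between -0.012 and 0.012 m and z of label in the frame of scanner_mouth between -0.015 and 0.015 m and angle between the x axis of scanner and the z axis of label, either way round below 0.15 rad and angle between the y axis of scanner and the y axis of label, either way round below 0.35 rad and contact force between scanner and canister between 3 and 9 N and linear speed of scanner below 0.025 m/s and angular speed of scanner below 0.2 rad/s and contact force between the fingers and scanner above 1 N and value of joint lid below 0.03 rad), for 1.5 s.
3. the scanner is seated in its cradle again while the fingers still hold it (distance between scanner_mouth and cradle_seat below 0.015 m and angle between the x axis of scanner and the x axis of cradle_seat, either way round below 0.1 rad and z of scanner in the frame of cradle_seat below -0.008 m and contact force between the fingers and scanner above 1 N), for 0.1 s.
At the end, for the whole second after the job is handed in: Lid fully shut under its catch (within 0.03 rad); scanner released, at rest in its cradle, right way up, mouth within 15 mm of the seat and along it within 0.1 rad; canister upright within 30 mm of its start; bystanders not tipped or moved over 25 mm (value of joint lid below 0.03 rad and distance between scanner_mouth and cradle_seat below 0.015 m and angle between the x axis of scanner and the x axis of cradle_seat, either way round below 0.1 rad and z of scanner in the frame of cradle_seat below -0.008 m and linear speed of scanner below 0.02 m/s and contact force between the fingers and scanner below 0.1 N and angle between canister's own z axis and vertical below 0.05 rad and distance of canister from where it was at the start of the episode below 0.03 m); the robot touches nothing.
It fails at once if the canister is shoved along by more than 30 mm, or tipped (distance of canister from where it was at the start of the episode above 0.03 m or angle between canister's own z axis and vertical above 0.15 rad).
It fails at once if the canister or its lid is pressed with more than 60 N by the robot or the scanner (contact force between any of the fingers, the arm, scanner and canister above 60 N).
It fails at once if a bystander is moved by more than 25 mm or tipped over (distance of any of pump_bottle, spoon_rest, bulldog_clip, spool, mug, nail_brush from where it was at the start of the episode above 0.025 m or angle between any of pump_bottle, spool, mug's own z axis and vertical above 0.4 rad).
It also fails if it takes over 66 s, if anything falls off the work surface, if the arm or the gripper's body presses on something with over 40 N, if the wrist force passes 120 N, or if a joint passes its speed limit or range.

ROBOT

A 6-joint arm with a two-finger parallel gripper is mounted at the origin on the work surface. World frame = base frame: x ahead of the robot, y to its left, z up, the work surface at z = 0. Lengths are in mm, angles in degrees, forces in N, time in s.
With the tool pointing down it reaches from about 275 to 725 mm from the base axis. Payload 5.6 kg.
Tool frame: the origin (TCP) lies midway between the tips of the shut fingers; the grasp point (between the pads) lies 19 mm behind it; z points along the fingers, y is the line along which they close (so a half turn about z gives the same grasp; the last joint's range is limited). The gripper opens to 85 mm and grips with 20 to 120 N. Pads are 22 mm wide; open, the fingers measure 114 mm over their backs; the gripper's body (76 mm by 85 mm) begins 54 mm behind the grasp point. The pads swing forward as they close: fully open they stand 13 mm farther back than shut.
Start: joints at [82.483, 14.616, 6.199, 0, -81.583, -16.306], TCP at [222.13, 503.141, 231.283] pointing down, gripper open.
Joint ranges: [-168.99, 168.99], [-69.2, 112.95], [-62.41, 85.93], [-164.36, 98.24], [-168.68, -3.75], [-174.98, 174.98]. Speed limits (degrees/s): [147.25, 147.25, 180, 180, 180, 180].

INTERFACE

Orientations are given as [roll, pitch, yaw] about the fixed x, y, z axes, in that order (R = Rz(yaw) Ry(pitch) Rx(roll)).
In Python, from cell import manip, read_camera gives the robot as it stands.
- The arm moves only by the tool drive_tool, never from a script. Its arguments are lists of equal length, an entry for each row: "translation": the shift along the tool's x, y, z in cm, a list of three; "delta_rot": the turn, a rotation vector about the tool's x, y, z in rad, a list of three. In form: {"translation": [[x, y, z], ...], "delta_rot": [[rx, ry, rz], ...]}. A call has 1 to 20 rows; each row shifts and turns the commanded pose from where the row before left it, along the tool's axes as they then stand; what a row does not reach is not made up. A row lasts 1/8 s, in which the tool goes at most 62.5 mm and 10.7 degrees, less where a joint would pass 70% of its speed; a pose out of reach is approached as far as the arm can. A call is refused whole if a number of a shift passes 6.25 or a number of a turn 0.188, either way. A call with a gripper value outside its range is refused whole. "fingers" is the closure, from -1 (fully open) to 1 (shut), set as the call begins (left out, the last holds). The fingers move at their own pace and stop on an object; the grip force is fixed at half the most. Time passes only in rows, so rows that do not move let the fingers close. It gives the time, the measured TCP pose, the force, the opening and the grip force at its end, in the units of the state.
- manip.read_state(): the state, without advancing time (a new reading comes with each control period).
- read_camera(name): name is "scene" or "top"; returns a dict with "color" (420x560x3 uint8, red, green, blue), "fx", "fy", "cx", "cy" (pixels), "dist" ([k1, k2, p1, p2, k3] as OpenCV has them; the pictures are not rectified), "extrinsics" (4x4, takes a point from camera to world coordinates). Camera axes: x right, y down, z forward; pixel columns grow to the right and rows downward; lengths in mm; the calibration is good to about 2 mm. A picture is of the moment at which its call begins. There is no depth.
- manip.finish_job(): hands the job in; it is judged then, once.
The state is a dict: "t": time; "qpos": joint angles; "joint_velocities": joint speeds; "effort": joint torques, N m; "ee_pos": TCP position; "ee_rot": TCP orientation; "wrist_force": force on the tool from outside, world axes, zero at the start; "ft_torque": the same for the moment, N m; "gripper_width": opening from 0.0 (shut) to 1.0 (fully open); "finger_force": force on a finger pad.
Only numpy, scipy, OpenCV 4.12 (cv2) and the standard library are available. Lean on these libraries where they do the work, as an engineer would, in place of code of your own. Each camera call takes 0.05 s, during which the arm holds its last target. There are 200 camera calls.

## Working session

There is one attempt and no reset: what is moved stays moved. The work goes in short steps, Python scripts to look and compute and a tool call to move; the robot and the scene stay as the last step left them, time stands still between calls to the robot, and variables do not carry over. Pictures are saved under pics/ and viewed, at most 10 in all, crops included, and the job is handed in when it is done.

Besides the shell and the picture viewer there is one more tool, called after "Request:" as name(argument=value, ...) on one line, values as JSON. drive_tool: Moves the arm, as the interface text tells. Its arguments: {"type":"object","properties":{"translation":{"type":"array"},"delta_rot":{"type":"array"},"fingers":{"type":"number"}},"required":["translation","delta_rot"]}

```bash
ls; mkdir -p pics
cat > look.py <<'E'
import sys,cv2,json,numpy as np
from cell import manip, read_camera
def snap(name,tag):
    c=read_camera(name); im=c.pop("color"); cv2.imwrite(f"pics/{tag}.png",cv2.cvtColor(im,cv2.COLOR_RGB2BGR))
    json.dump({k:np.asarray(v).tolist() for k,v in c.items()},open(f"{name}.json","w")); return im
def load(n): return {k:np.array(v) for k,v in json.load(open(n+".json")).items()}
def ray(c,uv):
    K=np.array([[c["fx"],0,c["cx"]],[0,c["fy"],c["cy"]],[0,0,1.]])
    p=cv2.undistortPoints(np.array([[uv]],float),K,c["dist"])[0,0]
    E=c["extrinsics"]; d=E[:3,:3]@[p[0],p[1],1]; return E[:3,3],d/np.linalg.norm(d)
def atz(c,uv,z):
    o,d=ray(c,uv); return o+d*(z-o[2])/d[2]
def proj(c,P):
    K=np.array([[c["fx"],0,c["cx"]],[0,c["fy"],c["cy"]],[0,0,1.]])
    E=np.linalg.inv(c["extrinsics"]); r=cv2.Rodrigues(E[:3,:3])[0]
    return cv2.projectPoints(np.array(P,float).reshape(-1,1,3),r,E[:3,3],K,c["dist"])[0].reshape(-1,2)
E
python3 - <<'E'
from look import *
for n in("scene","top"):
    im=snap(n,n+"0"); b=cv2.imread(f"pics/{n}0.png"); cv2.imwrite(f"pics/{n}0b.png",cv2.resize(b,(800,600),interpolation=cv2.INTER_CUBIC))
    c=load(n); print(n,c["extrinsics"].round(3).tolist(),c["fx"])
print(manip.read_state())
E
```

```text
pics
scene [[-0.627, 0.404, -0.666, 1520.148], [0.779, 0.329, -0.533, 736.465], [0.004, -0.854, -0.521, 861.546], [0.0, 0.0, 0.0, 1.0]] 484.1938605443853
top [[-0.028, -0.989, 0.146, 313.86], [-0.999, 0.025, -0.019, 0.461], [0.016, -0.146, -0.989, 1576.081], [0.0, 0.0, 0.0, 1.0]] 480.9489495323242
{'t': 0.1, 'qpos': array([ 8.24831425e+01,  1.46510099e+01,  6.13908905e+00, -2.13195454e-02,
       -8.15845855e+01, -1.63068171e+01]), 'joint_velocities': array([-0.03424408, -0.14944142,  0.23275487,  0.09580969,  0.04603118,
        0.0252798 ]), 'effort': array([-3.28705457e-03, -3.87604272e+01,  2.38472271e+01,  5.37786931e+00,
       -3.84249754e-03, -5.06839370e-06]), 'ee_pos': array([221.94323528, 502.75420328, 230.48834723]), 'ee_rot': array([ 1.79901455e+02, -6.86076714e-03, -2.38268066e+01]), 'wrist_force': array([-0.59846544, -0.8036984 ,  0.12724477]), 'ft_torque': array([-0.01982864,  0.02306961,  0.02832683]), 'finger_force': 0.0, 'gripper_width': 0.9969281984439785}
```

View pics/scene0b.png

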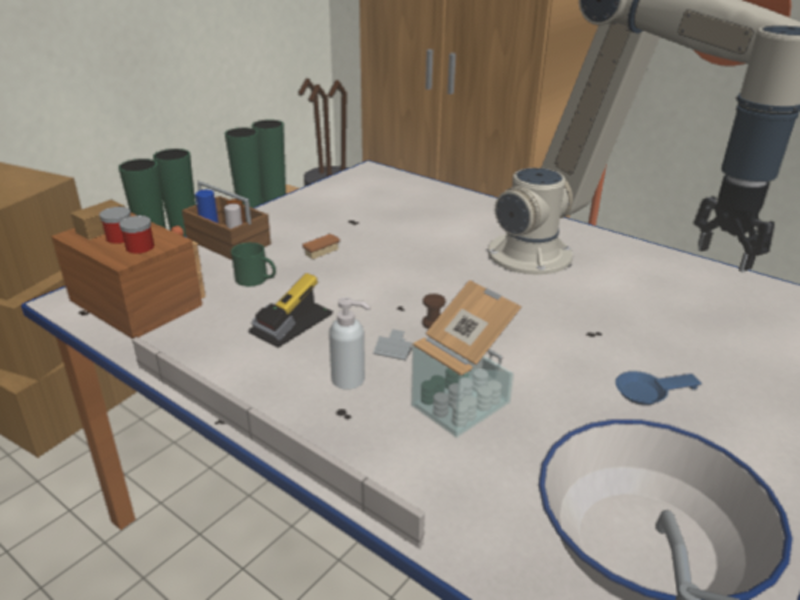

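View pics/top0b.png

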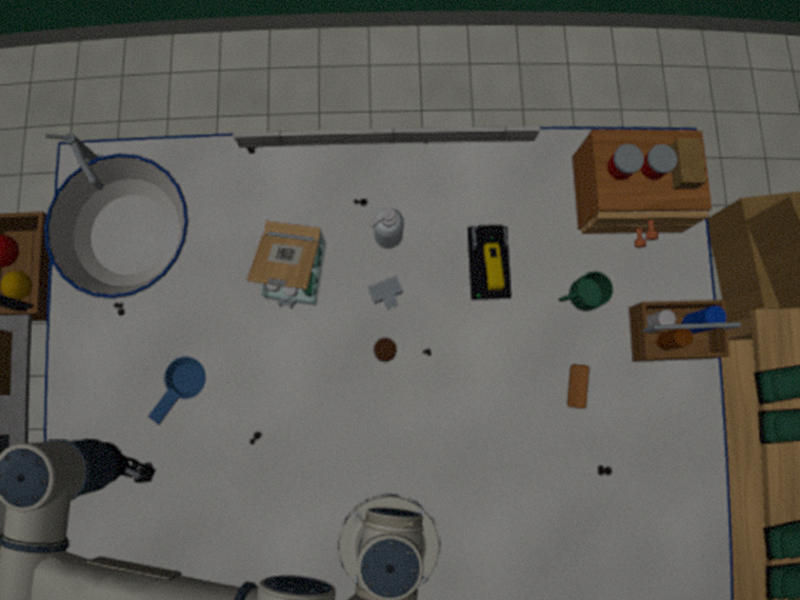

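Run:
```python
import cv2,numpy as np
s=cv2.imread("pics/scene0.png");t=cv2.imread("pics/top0.png")
def crop(i,u,v,w,h,k):
    c=cv2.resize(i[v:v+h,u:u+w],None,fx=k,fy=k,interpolation=cv2.INTER_CUBIC)
    for a in range(0,w,10): cv2.putText(c,str(u+a),(a*k,8),0,.3,(0,0,255),1); cv2.line(c,(a*k,10),(a*k,14),(0,0,255),1)
    for b in range(0,h,10): cv2.putText(c,str(v+b),(0,b*k+3),0,.3,(0,0,255),1); cv2.line(c,(20,b*k),(24,b*k),(0,0,255),1)
    return c
# resize maps pixel center p -> k*(p+.5)-.5
a=np.hstack([crop(s,283,193,80,115,5),crop(t,165,145,80,115,5)]); cv2.imwrite("pics/can.png",a)
b=np.hstack([crop(s,170,185,66,60,6),crop(t,320,150,66,60,6)]); cv2.imwrite("pics/cra.png",b)
print(a.shape,b.shape)
```

```text
(575, 800, 3) (360, 792, 3)
```

View pics/can.png

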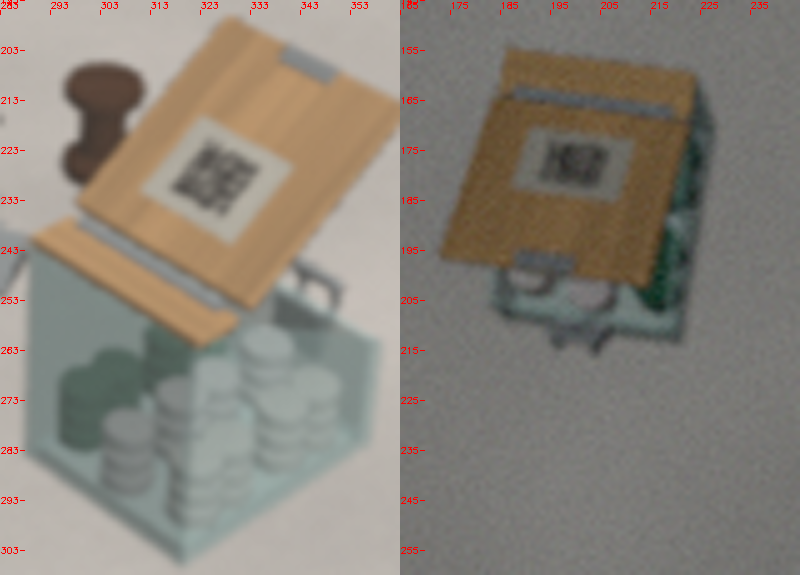

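View pics/cra.png

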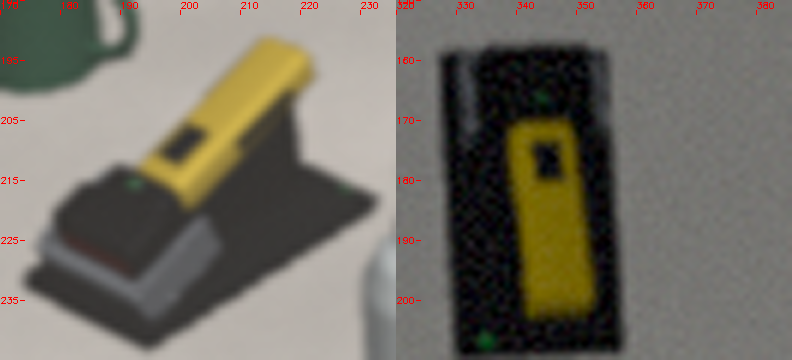

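```bash
cat > fit.py <<'E'
from look import *
from scipy.optimize import least_squares
from scipy.spatial.transform import Rotation as R
def nat(p,u0,v0,k,off=0): return np.array([u0+(p[0]-off+.5)/k-.5, v0+(p[1]+.5)/k-.5])
C={n:load(n) for n in("scene","top")}
S=lambda x,y:("scene",nat((x,y),283,193,5)); T=lambda x,y:("top",nat((x,y),165,145,5,400))
S2=lambda x,y:("scene",nat((x,y),170,185,6)); T2=lambda x,y:("top",nat((x,y),320,150,6,396))
Rz=lambda a:R.from_euler("z",a).as_matrix(); Ry=lambda a:R.from_euler("y",a).as_matrix()
def can(p,kind,q):
    x,y,yaw,th=p; q=np.array(q,float)
    if kind=="lid": q=np.array([45,0,139])+Ry(-np.pi/6+th)@q
    return Rz(yaw)@q+[x,y,0]
def cra(p,kind,q):
    q=np.array(q,float)
    if kind=="sc": q=np.array([0,0,50])+Ry(np.radians(20))@q
    return Rz(p[2])@q+[p[0],p[1],0]
obs=[("b",(75,60,0),S(183,563)),("b",(75,-60,0),S(28,455)),
 ("b",(-75,60,0),T(492,312)),("b",(-75,-60,0),T(683,342)),
 ("lid",(-142,-62,9),S(228,16)),("lid",(-142,62,9),T(443,258)),("lid",(-142,-62,9),T(650,287)),
 ("lid",(-32,-32,9),S(142,190)),("lid",(-32,32,9),S(235,243)),("lid",(-84,-32,9),S(200,117)),("lid",(-84,32,9),S(293,163)),
 ("lid",(-32,32,9),T(527,127)),("lid",(-32,-32,9),T(633,140)),("lid",(-84,-32,9),T(625,200)),("lid",(-84,32,9),T(513,187))]
obc=[("b",(88,48,0),S2(150,348)),("b",(88,-48,0),S2(25,285)),("b",(-88,48,0),S2(378,203)),
 ("b",(-88,48,0),T2(458,352)),("b",(-88,-48,0),T2(622,350)),
 ("sc",(-80,18,24),T2(527,318)),("sc",(-80,-18,24),T2(596,312)),("sc",(-80,18,24),S2(313,70)),("sc",(-80,-18,24),S2(265,40))]
def solve(f,ob,p0):
    r=lambda p:np.concatenate([proj(C[o[2][0]],f(p,o[0],o[1]))[0]-o[2][1] for o in ob])
    s=least_squares(r,p0,loss="soft_l1"); return s.x,r(s.x).reshape(-1,2)
if __name__=="__main__":
    p,r=solve(can,obs,[580,150,0,.6]); print("can",p.round(3),np.degrees(p[2:]).round(2)); print(r.round(1).tolist())
    q,r=solve(cra,obc,[580,-180,0]); print("cra",q.round(3),np.degrees(q[2])); print(r.round(1).tolist())
    t=C["top"]; s=C["scene"]; k=1.42857
    N=lambda c,u,v,z: atz(c,(u/k,v/k),z)[:2].round(0)
    print("pump",N(t,388,218,160),N(s,348,383,0),"spool",N(t,385,349,66),"clip",N(t,386,291,15),"mug",N(t,592,290,82),"brush",N(t,578,386,36),"spoon",N(t,184,378,20))
    json.dump(dict(can=p.tolist(),cra=q.tolist()),open("fit.json","w"))
    for nm,Q in (("lid_front",(-122,0,9)),("label",(-58,0,9)),("tip",(-142,0,9))): print(nm,can(p,"lid",Q).round(1),"shut",can([*p[:3],0],"lid",Q).round(1))
    print("grasp",cra(q,"sc",(-30,0,12)).round(1),"mouth",cra(q,"sc",(80,0,15)).round(1))
E
python3 fit.py
```

```text
can [ 6.30666e+02  2.00865e+02 -1.59000e-01  1.08100e+00] [-9.13 61.94]
[[-0.0, 1.4], [-1.2, 0.2], [2.6, 2.2], [0.0, 1.0], [-0.4, -0.4], [-1.2, -0.4], [-0.1, -0.6], [-0.5, 0.6], [-0.7, 0.7], [0.2, 0.1], [0.3, 1.0], [0.7, 0.4], [0.3, 0.5], [-1.5, 0.9], [-0.4, 0.7]]
cra [ 6.34371e+02 -2.52053e+02 -8.00000e-03] -0.4656772090029496
[[-0.1, 0.9], [-0.1, 0.2], [1.4, 1.2], [-1.2, 3.1], [0.0, 3.0], [0.5, -2.8], [0.4, -1.9], [-0.3, -3.5], [-0.3, -2.0]]
pump [708. -17.] [718.  -8.] spool [437.  -4.] clip [575.  -9.] mug [ 555. -471.] brush [ 343. -438.] spoon [385. 456.]
lid_front [577.6 209.4 211.2] shut [566.3 211.2  85.8]
label [631.2 200.8 177.3] shut [621.1 202.4 117.8]
tip [560.8 212.1 221.8] shut [549.2 213.9  75.8]
grasp [ 610.3 -251.9   71.5] mouth [ 714.7 -252.7   36.7]
```

```bash
sed -i 's/("sc",(-80,18,24),T2(527,318)),("sc",(-80,-18,24),T2(596,312))/("sc",(-80,18,0),T2(527,318)),("sc",(-80,-18,0),T2(596,312)),("sc",(32,18,24),T2(508,125)),("sc",(32,-18,24),T2(572,120))/' fit.py; python3 fit.py | sed -n 3,4p; python3 fit.py | tail -1
python3 - <<'E'
from fit import *
# cradle base only / scanner only
p,r=solve(cra,[o for o in obc if o[0]=="b"],[630,-250,0]);print(p,r.round(1).tolist())
def f(p,k,q): return cra(p[:3],k,q)+[0,0,p[3]]
p,r=solve(f,[o for o in obc if o[0]!="b"],[630,-250,0,0]);print(p,r.round(1).tolist())
p,r=solve(can,[o for o in obs if o[0]=="lid"],[630,200,-.16,1.]);print(p,r.round(1).tolist())
E
```

```text
cra [ 6.37241e+02 -2.51388e+02  1.50000e-02] 0.8569341137614054
[[0.1, 1.5], [-0.5, 1.0], [0.7, 1.3], [-0.8, 2.6], [0.4, 1.8], [-0.2, 0.2], [-0.5, 0.8], [0.0, -1.2], [0.3, -0.8], [-1.0, -3.3], [-1.2, -1.7]]
grasp [ 613.2 -251.7   71.5] mouth [ 717.5 -250.2   36.7]
[ 6.38490947e+02 -2.52552497e+02  2.25834496e-02] [[-0.2, 1.5], [-1.0, 1.2], [0.1, 1.2], [-0.3, 2.3], [0.9, 1.3]]
[ 6.36872319e+02 -2.51898315e+02  1.55340304e-02 -8.50512740e+00] [[-0.4, 0.8], [-0.7, 1.4], [-0.2, -0.5], [0.1, -0.0], [-0.9, -1.0], [-1.1, 0.5]]
[ 6.30416814e+02  2.00624608e+02 -1.50298417e-01  1.08161405e+00] [[-0.8, -0.5], [-0.9, -0.1], [0.2, -0.6], [-0.6, 0.6], [-0.6, 0.6], [0.0, 0.1], [0.3, 0.9], [0.7, 0.6], [0.4, 0.5], [-1.3, 0.9], [-0.3, 0.9]]
```

```bash
cat > plan.py <<'E'
# plan.py x y z yaw tilt : target TCP; tool z = tilted forward (+x of yaw) by tilt deg. prints world/tool deltas
import sys,numpy as np
from cell import manip
from scipy.spatial.transform import Rotation as R
def Rt(yaw,tilt): return R.from_euler("ZYX",[yaw,-tilt,180],degrees=True)
def cur(): s=manip.read_state(); return s,np.array(s["ee_pos"]),R.from_euler("xyz",s["ee_rot"],degrees=True)
if __name__=="__main__":
    x,y,z,yaw,tilt=map(float,sys.argv[1:6]); s,p,r=cur(); g=Rt(yaw,tilt)
    w=(r.inv()*g).as_rotvec(); d=np.array([x,y,z])-p
    print("t",s["t"],"pos",p.round(1),"rot",np.round(s["ee_rot"],1),"zaxis",g.as_matrix()[:,2].round(2))
    print("turn rad",w.round(3),"shift cm before turn",(r.inv().apply(d)/10).round(2),"after turn",(g.inv().apply(d)/10).round(2))
E
python3 plan.py 573 209.7 262 -9 0
```

```text
t 0.1 pos [221.9 502.8 230.5] rot [179.9  -0.  -23.8] zaxis [-0. -0. -1.]
turn rad [ 0.002  0.    -0.259] shift cm before turn [43.95 12.63 -3.12] after turn [39.26 23.45 -3.15]
```

Request:
drive_tool(translation=[[0, 0, -1], [0, 0, -1], [3.27, 1.95, -0.1], [3.27, 1.95, -0.1], [3.27, 1.95, -0.1], [3.27, 1.95, -0.1], [3.27, 1.95, -0.1], [3.27, 1.95, -0.1], [3.27, 1.95, -0.1], [3.27, 1.95, -0.1], [3.27, 1.95, -0.1], [3.27, 1.95, -0.1], [3.27, 1.95, -0.1], [3.27, 1.95, -0.1], [0, 0, 0], [0, 0, 0], [0, 0, 0]], delta_rot=[[0, 0, -0.13], [0, 0, -0.129], [0, 0, 0], [0, 0, 0], [0, 0, 0], [0, 0, 0], [0, 0, 0], [0, 0, 0], [0, 0, 0], [0, 0, 0], [0, 0, 0], [0, 0, 0], [0, 0, 0], [0, 0, 0], [0, 0, 0], [0, 0, 0], [0, 0, 0]], fingers=1)

```text
t: 2.22
ee_pos: [572.6, 211.4, 263.4]
ee_rot: [-180.0, 0.0, -8.9]
wrist_force: [-0.2, 0.5, -0.0]
gripper_width: -0.002
finger_force: 0.0
```

Request:
drive_tool(translation=[[0, 0, 1.5], [0, 0, 1.5], [0, 0, 1.5], [-0.1, 0, 1], [-0.1, 0, 1], [-0.1, 0, 1], [-0.1, 0, 1], [-0.1, 0, 1], [-0.1, 0, 1]], delta_rot=[[0, 0, 0], [0, 0, 0], [0, 0, 0], [0, 0, 0], [0, 0, 0], [0, 0, 0], [0, 0, 0], [0, 0, 0], [0, 0, 0]])

```text
t: 3.35
ee_pos: [567.1, 211.7, 157.6]
ee_rot: [-180.0, 0.0, -9.0]
wrist_force: [-0.7, 0.3, 0.3]
gripper_width: -0.002
finger_force: 0.3
```

Request:
drive_tool(translation=[[-0.1, 0, 0.8], [-0.1, 0, 0.8], [-0.1, 0, 0.8], [0, 0, 0.8], [0, 0, 0.8], [0, 0, 0.6], [0, 0, 0.4]], delta_rot=[[0, 0, 0], [0, 0, 0], [0, 0, 0], [0, 0, 0], [0, 0, 0], [0, 0, 0], [0, 0, 0]])

```text
t: 4.22
ee_pos: [564.2, 212.1, 107.8]
ee_rot: [180.0, 0.0, -9.0]
wrist_force: [0.3, -0.7, 0.0]
gripper_width: 0.001
finger_force: 0.3
```

Run:
```python
from look import *
im=snap("scene","s1"); b=cv2.imread("pics/s1.png")[150:320,230:420]; cv2.imwrite("pics/s1c.png",cv2.resize(b,None,fx=3.5,fy=3.5,interpolation=cv2.INTER_CUBIC))
```

```text
(no output)
```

View pics/s1c.png

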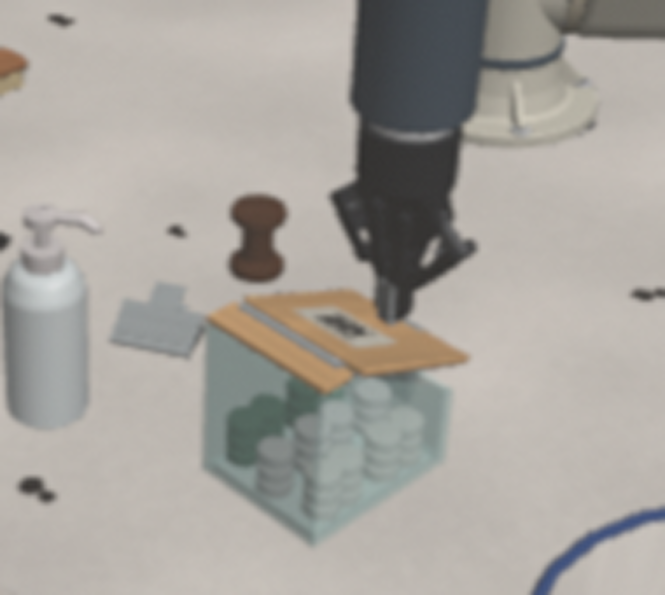

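Lid is pressed down to near its catch, fingertips on the middle of the front part; canister has not moved. Continuing gently.

Request:
drive_tool(translation=[[0, 0, 0.3], [0, 0, 0.3], [0, 0, 0.2], [0, 0, 0.1], [0, 0, 0.1], [0, 0, 0.1]], delta_rot=[[0, 0, 0], [0, 0, 0], [0, 0, 0], [0, 0, 0], [0, 0, 0], [0, 0, 0]])

```text
t: 5.03
ee_pos: [564.7, 212.2, 99.5]
ee_rot: [-180.0, -0.1, -8.9]
wrist_force: [-5.2, -1.5, 14.1]
gripper_width: 0.001
finger_force: 7.2
```

Request:
drive_tool(translation=[[0, 0, 0.1], [0, 0, 0.1], [0, 0, 0.1]], delta_rot=[[0, 0, 0], [0, 0, 0], [0, 0, 0]])

```text
t: 5.4
ee_pos: [565.4, 212.1, 97.4]
ee_rot: [-179.9, -0.2, -8.9]
wrist_force: [-4.1, -2.9, 13.6]
gripper_width: 0.001
finger_force: 6.6
```

Request:
drive_tool(translation=[[0, 0, 0.1], [0, 0, 0.1], [0, 0, 0.1], [0, 0, 0.1]], delta_rot=[[0, 0, 0], [0, 0, 0], [0, 0, 0], [0, 0, 0]])

```text
t: 5.9
ee_pos: [564.3, 212.3, 90.4]
ee_rot: [-180.0, -0.0, -9.0]
wrist_force: [-0.1, 0.3, 0.2]
gripper_width: 0.002
finger_force: 0.0
```

Request:
drive_tool(translation=[[0, 0, 0.1], [0, 0, 0.1]], delta_rot=[[0, 0, 0], [0, 0, 0]])

```text
t: 6.15
ee_pos: [564.1, 212.2, 88.7]
ee_rot: [180.0, 0.0, -9.0]
wrist_force: [-3.7, -0.6, 9.7]
gripper_width: 0.002
finger_force: 4.6
```

Request:
drive_tool(translation=[[0, 0, -0.3], [0, 0, -2], [0, 0, -3], [0, 0, -3.5], [0, 0, -3.5]], delta_rot=[[0, 0, 0], [0, 0, 0], [0, 0, 0], [0, 0, 0], [0, 0, 0]])

```text
t: 6.78
ee_pos: [563.9, 212.1, 211.8]
ee_rot: [180.0, 0.1, -9.0]
wrist_force: [0.4, 0.3, 0.2]
gripper_width: 0.0
finger_force: 0.0
```

```bash
python3 plan.py 585 -252.3 150 1 20
```

```text
t 6.775 pos [563.9 212.1 211.8] rot [ 1.8e+02  1.0e-01 -9.0e+00] zaxis [ 0.34  0.01 -0.94]
turn rad [ 0.031  0.349 -0.172] shift cm before turn [ 9.34 45.53  6.19] after turn [-0.89 46.47  6.25]
```

Request:
drive_tool(translation=[[0.78, 3.79, 0], [0.78, 3.79, 0], [0.78, 3.79, 0], [0.78, 3.79, 0], [0.78, 3.79, 0], [0.78, 3.79, 0], [0.78, 3.79, 0], [0.78, 3.79, 0], [0.78, 3.79, 0], [0.78, 3.79, 0], [0.78, 3.79, 0], [0.78, 3.79, 0], [0, 0, 0], [0, 0, 0], [0, 0, 0], [0, 0, 0], [0, 0, 0]], delta_rot=[[0, 0, 0], [0, 0, 0], [0, 0, 0], [0, 0, 0], [0, 0, 0], [0, 0, 0], [0, 0, 0], [0, 0, 0], [0, 0, 0], [0, 0, 0], [0, 0, 0], [0, 0, 0], [0.01, 0.116, -0.057], [0.01, 0.116, -0.057], [0.01, 0.116, -0.057], [0, 0, 0], [0, 0, 0]], fingers=-1)

```text
t: 8.9
ee_pos: [585.8, -251.7, 211.3]
ee_rot: [180.0, -19.9, 0.9]
wrist_force: [0.4, -0.3, -0.5]
gripper_width: 1.0
finger_force: 0.0
```

```bash
python3 plan.py 620.8 -252.3 51.5 1 20
python3 - <<'E'
from look import *
snap("top","t2"); snap("scene","s2")
a=cv2.imread("pics/s2.png"); b=cv2.imread("pics/t2.png")
# shut-lid check view + gripper over scanner
f=lambda i,u,v:cv2.resize(i[v:v+100,u:u+100],(400,400),interpolation=cv2.INTER_CUBIC)
cv2.imwrite("pics/m2.png",np.hstack([f(a,275,210),f(b,150,140)]))
E
```

```text
t 8.9 pos [ 585.8 -251.7  211.3] rot [180.  -19.9   0.9] zaxis [ 0.34  0.01 -0.94]
turn rad [ 0.001  0.001 -0.002] shift cm before turn [-2.16  0.11 16.21] after turn [-2.18  0.12 16.21]
```

View pics/m2.png

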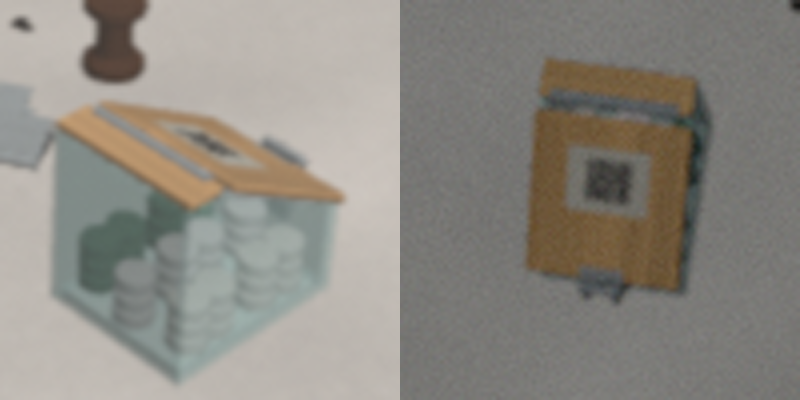

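Lid is shut under the catch nose (bars centre at about (608,181) in the right pane; label corners (567,146),(650,157),(646,218),(566,208)).

Run:
```python
from fit import *
T3=lambda x,y:("top",nat((x,y),150,140,4,400)); S3=lambda x,y:("scene",nat((x,y),275,210,4))
ob=[("lid",(-32,32,9),T3(567,146)),("lid",(-32,-32,9),T3(650,157)),("lid",(-84,-32,9),T3(646,218)),("lid",(-84,32,9),T3(566,208)),
("lid",(-58,0,9),T3(608,181)),("lid",(-142,62,9),T3(528,269)),("lid",(-142,-62,9),T3(681,290)),
("lid",(-142,62,9),S3(343,197)),("b",(75,60,0),S3(180,382)),("b",(75,-60,0),S3(52,294)),("b",(-75,60,0),S3(328,290)),("lid",(-58,0,9),S3(213,142)),("lid",(-84,32,9),S3(267,161)),("lid",(-32,-32,9),S3(160,122))]
f=lambda p,k,q: can([*p,0.],k,q)
p,r=solve(f,ob,[630,200,-.15]); print(p,np.degrees(p[2])); print(r.round(1).tolist())
print("label",f(p,"lid",(-58,0,9)), "top-only",atz(C["top"],T3(608,181)[1],117.8))
```

```text
[ 6.30429665e+02  2.00620692e+02 -1.53346786e-01] -8.786123653674446
[[0.5, -0.0], [0.2, -0.2], [0.1, 0.4], [-0.1, 0.3], [-0.0, 0.5], [-0.9, 1.1], [-0.5, 0.8], [1.2, -0.5], [-0.3, 1.4], [-0.6, 0.8], [-0.1, -0.9], [-0.9, 1.0], [0.2, 2.2], [-2.2, 0.0]]
label [620.81436319 202.10683462 117.79422863] top-only [622.3239963  202.04525175 117.8       ]
```

Request:
drive_tool(translation=[[-0.55, 0.03, 1], [-0.55, 0.03, 1.5], [-0.55, 0.03, 2], [-0.53, 0.03, 2.2], [0, 0, 2.2], [0, 0, 1.5], [0, 0, 0.8], [0, 0, 0], [0, 0, 0]], delta_rot=[[0, 0, 0], [0, 0, 0], [0, 0, 0], [0, 0, 0], [0, 0, 0], [0, 0, 0], [0, 0, 0], [0, 0, 0], [0, 0, 0]])

```text
t: 10.12
ee_pos: [603.9, -252.8, 99.5]
ee_rot: [180.0, -20.1, 0.9]
wrist_force: [-0.2, -0.1, 0.5]
gripper_width: 1.004
finger_force: 0.0
```

```bash
python3 plan.py 620.8 -252.3 51.5 1 20
python3 - <<'E'
from look import *
snap("scene","s3");snap("top","t3")
a=cv2.imread("pics/s3.png"); b=cv2.imread("pics/t3.png")
f=lambda i,u,v:cv2.resize(i[v:v+100,u:u+80],(400,500),interpolation=cv2.INTER_CUBIC)
cv2.imwrite("pics/m3.png",np.hstack([f(a,165,155),f(b,310,130)]))
E
```

```text
t 10.125 pos [ 603.9 -252.8   99.5] rot [180.  -20.1   0.9] zaxis [ 0.34  0.01 -0.94]
turn rad [ 0.001 -0.001 -0.001] shift cm before turn [-0.06 -0.03  5.09] after turn [-0.05 -0.02  5.09]
```

View pics/m3.png

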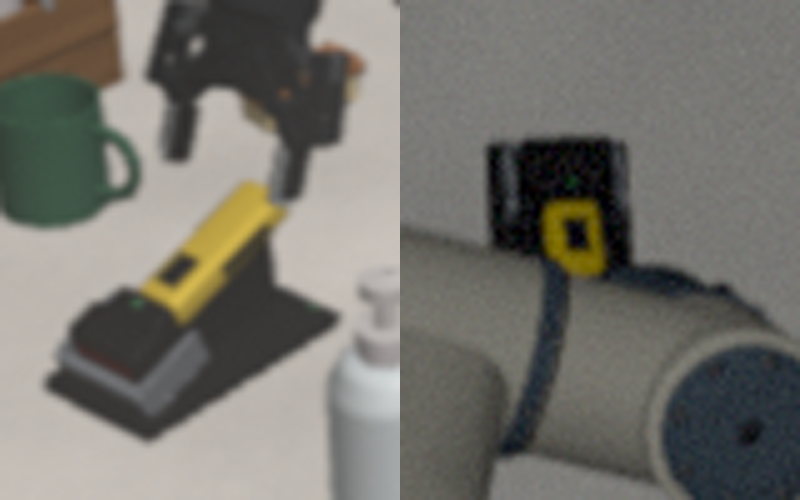

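Open fingers straddle the handle's rear; descending and closing.

Request:
drive_tool(translation=[[0, 0, 1.5], [0, 0, 1.6], [0, 0, 1.2], [0, 0, 0.7], [0, 0, 0], [0, 0, 0]], delta_rot=[[0, 0, 0], [0, 0, 0], [0, 0, 0], [0, 0, 0], [0, 0, 0], [0, 0, 0]])

```text
t: 10.98
ee_pos: [620.9, -252.5, 52.0]
ee_rot: [180.0, -20.0, 0.9]
wrist_force: [0.3, -0.5, -0.2]
gripper_width: 0.999
finger_force: 0.0
```

Request:
drive_tool(translation=[[0, 0, 0], [0, 0, 0], [0, 0, 0], [0, 0, 0], [0, 0, 0], [0, 0, 0], [0, 0, 0], [0, 0, 0]], delta_rot=[[0, 0, 0], [0, 0, 0], [0, 0, 0], [0, 0, 0], [0, 0, 0], [0, 0, 0], [0, 0, 0], [0, 0, 0]], fingers=1)

```text
t: 11.98
ee_pos: [620.8, -252.4, 52.0]
ee_rot: [180.0, -20.0, 0.9]
wrist_force: [-1.4, 1.4, 5.5]
gripper_width: 0.413
finger_force: 60.6
```

Request:
drive_tool(translation=[[0.17, 0, -0.47], [0.34, 0, -0.94], [0.68, 0, -1.88], [1, 0, -2.75], [1.2, 0, -3.3], [1.2, 0, -3.3], [1.2, 0, -3.3], [1.2, 0, -3.3], [0, 0, 0], [0, 0, 0]], delta_rot=[[0, 0, 0], [0, 0, 0], [0, 0, 0], [0, 0, 0], [0, 0, 0], [0, 0, 0], [0, 0, 0], [0, 0, 0], [0, 0, 0], [0, 0, 0]])

```text
t: 13.22
ee_pos: [619.9, -252.0, 255.3]
ee_rot: [-179.9, -19.9, 0.9]
wrist_force: [1.3, 0.9, -3.1]
gripper_width: 0.417
finger_force: 60.2
```

```bash
python3 plan.py 538.1 215.1 258 -8.8 -20
```

```text
t 13.225 pos [ 619.9 -252.   255.3] rot [-179.9  -19.9    0.9] zaxis [-0.34  0.05 -0.94]
turn rad [-0.001 -0.694  0.173] shift cm before turn [ -6.92 -46.83  -2.75] after turn [-14.41 -44.9    4.95]
```

Request:
drive_tool(translation=[[-0.58, -2, -0.23], [-0.58, -3.7, -0.23], [-0.58, -4.11, -0.23], [-0.58, -4.11, -0.23], [-0.58, -4.11, -0.23], [-0.58, -4.11, -0.23], [-0.58, -4.11, -0.23], [-0.58, -4.11, -0.23], [-0.57, -4.11, -0.23], [-0.57, -4.11, -0.23], [-0.57, -4.11, -0.23], [-0.57, -4.11, -0.23], [0, 0, 0], [0, 0, 0], [0, 0, 0], [0, 0, 0], [0, 0, 0], [0, 0, 0], [0, 0, 0], [0, 0, 0]], delta_rot=[[0, 0, 0], [0, 0, 0], [0, 0, 0], [0, 0, 0], [0, 0, 0], [0, 0, 0], [0, 0, 0], [0, 0, 0], [0, 0, 0], [0, 0, 0], [0, 0, 0], [0, 0, 0], [0, -0.139, 0.035], [0, -0.139, 0.035], [0, -0.139, 0.035], [0, -0.139, 0.035], [0, -0.139, 0.033], [0, 0, 0], [0, 0, 0], [0, 0, 0]])

```text
t: 15.72
ee_pos: [538.0, 214.6, 259.7]
ee_rot: [-179.9, 19.8, -8.7]
wrist_force: [-0.4, 0.5, -1.9]
gripper_width: 0.414
finger_force: 60.6
```

```bash
python3 plan.py 548 213.6 209 -8.8 -20
python3 - <<'E'
from look import *
snap("scene","s4");snap("top","t4")
a=cv2.imread("pics/s4.png"); b=cv2.imread("pics/t4.png")
f=lambda i,u,v:cv2.resize(i[v:v+120,u:u+80],(400,600),interpolation=cv2.INTER_CUBIC)
cv2.imwrite("pics/m4.png",np.hstack([f(a,285,160),f(b,160,140)]))
E
```

```text
t 15.725 pos [538.  214.6 259.7] rot [-179.9   19.8   -8.7] zaxis [-0.34  0.05 -0.94]
turn rad [-0.001 -0.004  0.001] shift cm before turn [ 2.66 -0.04  4.43] after turn [ 2.67 -0.05  4.42]
```

View pics/m4.png

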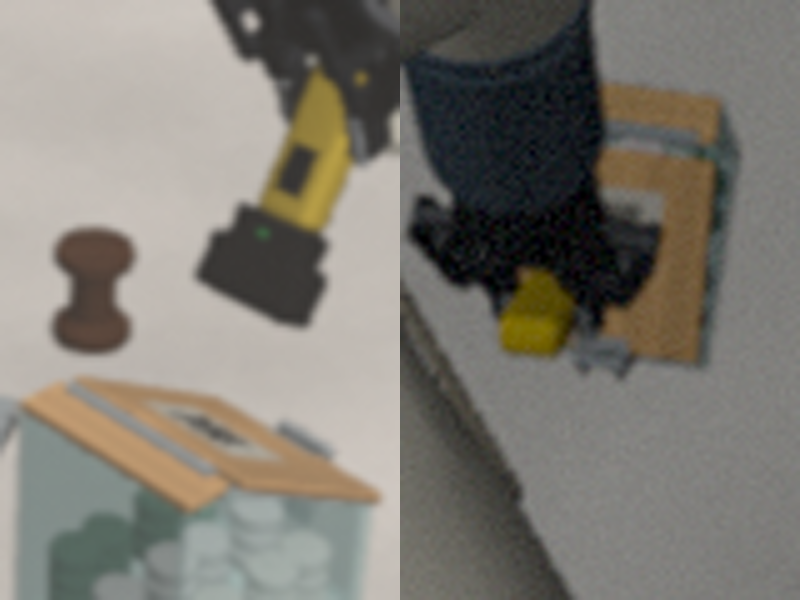

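Run:
```python
from fit import *
from plan import cur
s,p,r=cur()
A=R.from_euler("ZYX",[0,20,0],degrees=True); 
# scanner axes in tool: tool seat Rt(0.9,20), scanner Rz(.9)Ry(20)
from plan import Rt
rel=Rt(0,20).inv()*R.from_euler("ZYX",[0,20,0],degrees=True)
Rs=r*rel; print(Rs.as_matrix().round(2).tolist())
pt=lambda x,y,z: p+Rs.apply([x+16.2,y,z+3.8])
for q,o in(((80,-30,30),(197,275)),((80,30,30),(305,327)),((33,18,24),(330,238)),((33,-18,24),(262,196))):
    print(proj(C["scene"],pt(*q))[0].round(1),nat(o,285,160,5).round(1))
print("mouth",pt(80,0,15))
```

```text
[[0.5, 0.15, 0.85], [-0.07, 0.99, -0.13], [-0.86, 0.0, 0.5]]
[321.8 216.3] [324.  214.6]
[339.5 225.7] [345.6 225. ]
[344.5 207.1] [350.6 207.2]
[333.7 201.7] [337.  198.8]
mouth [601.90976566 204.99742652 186.15626072]
```

```bash
cat > ov.py <<'E'
from fit import *
from plan import cur,Rt
rel=Rt(0,20).inv()*R.from_euler("ZYX",[0,20,0],degrees=True)
def pts(p,Rs,o):
    return lambda x,y,z: p+Rs.apply(np.array([x,y,z])-np.array(o))
def draw(img,f):
    for X,Y,Z,c in (((32,80),30,30,(0,0,255)),((-80,34),18,24,(255,0,255))):
        for z in (0,Z):
            q=proj(C["scene"],[f(X[0],-Y,z),f(X[1],-Y,z),f(X[1],Y,z),f(X[0],Y,z)])
            q=((q-[285,160]+.5)*5-.5)
            cv2.polylines(img,[q.round().astype(int)],True,c if z else (255,255,0),1)
if __name__=="__main__":
    s,p,r=cur(); 
    a=cv2.imread("pics/s4.png")[160:280,285:385]; a=cv2.resize(a,None,fx=5,fy=5,interpolation=cv2.INTER_CUBIC)
    draw(a,pts(p,r*rel,(-16.2,0,-3.8))); cv2.imwrite("pics/ov.png",a[:420])
E
python3 ov.py
```

```text
(no output)
```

View pics/ov.png

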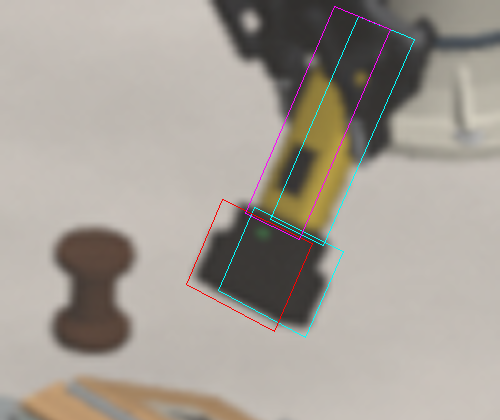

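Overlay matches within about 2 px (same bias as the label fit), so the grip model is good enough. Approaching.

Request:
drive_tool(translation=[[0.67, -0.01, 1], [0.7, -0.01, 1.2], [0.7, -0.01, 1.2], [0.6, -0.02, 1.02], [0, 0, 0], [0, 0, 0]], delta_rot=[[0, -0.004, 0], [0, 0, 0], [0, 0, 0], [0, 0, 0], [0, 0, 0], [0, 0, 0]])

```text
t: 16.58
ee_pos: [548.7, 213.4, 208.2]
ee_rot: [-180.0, 20.1, -8.8]
wrist_force: [0.1, -0.7, -1.7]
gripper_width: 0.416
finger_force: 60.6
```

Request:
drive_tool(translation=[[0.23, 0, 0.193], [0.23, 0, 0.193], [0.23, 0, 0.193], [0.153, 0, 0.129], [0.077, 0, 0.064], [0, 0, 0]], delta_rot=[[0, 0, 0], [0, 0, 0], [0, 0, 0], [0, 0, 0], [0, 0, 0], [0, 0, 0]])

```text
t: 17.32
ee_pos: [554.4, 212.5, 197.3]
ee_rot: [-180.0, 20.2, -8.8]
wrist_force: [-0.6, -0.1, -1.7]
gripper_width: 0.413
finger_force: 60.6
```

Request:
drive_tool(translation=[[0.077, 0, 0.064], [0.077, 0, 0.064], [0.077, 0, 0.064], [0.077, 0, 0.064], [0, 0, 0]], delta_rot=[[0, 0, 0], [0, 0, 0], [0, 0, 0], [0, 0, 0], [0, 0, 0]])

```text
t: 17.95
ee_pos: [556.3, 212.2, 193.8]
ee_rot: [-180.0, 20.2, -8.8]
wrist_force: [-0.6, 0.7, -1.8]
gripper_width: 0.413
finger_force: 60.6
```

Request:
drive_tool(translation=[[0.077, 0, 0.064], [0, 0, 0]], delta_rot=[[0, 0, 0], [0, 0, 0]])

```text
t: 18.2
ee_pos: [556.9, 212.1, 193.0]
ee_rot: [-180.0, 20.2, -8.8]
wrist_force: [-0.2, 0.3, -2.1]
gripper_width: 0.414
finger_force: 60.6
```

Request:
drive_tool(translation=[[0.077, 0, 0.064], [0, 0, 0]], delta_rot=[[0, 0, 0], [0, 0, 0]])

```text
t: 18.45
ee_pos: [557.3, 212.0, 192.1]
ee_rot: [-180.0, 20.2, -8.8]
wrist_force: [-0.3, -0.6, -2.2]
gripper_width: 0.409
finger_force: 60.6
```

Request:
drive_tool(translation=[[0.077, 0, 0.064], [0, 0, 0]], delta_rot=[[0, 0, 0], [0, 0, 0]])

```text
t: 18.7
ee_pos: [557.8, 212.0, 191.2]
ee_rot: [-180.0, 20.2, -8.8]
wrist_force: [-0.4, -0.6, -2.9]
gripper_width: 0.412
finger_force: 60.6
```

Request:
drive_tool(translation=[[0.077, 0, 0.064], [0, 0, 0]], delta_rot=[[0, 0, 0], [0, 0, 0]])

```text
t: 18.95
ee_pos: [558.3, 211.9, 190.4]
ee_rot: [-180.0, 20.2, -8.8]
wrist_force: [0.4, -0.0, -2.0]
gripper_width: 0.416
finger_force: 60.6
```

Request:
drive_tool(translation=[[0.077, 0, 0.064], [0, 0, 0]], delta_rot=[[0, 0, 0], [0, 0, 0]])

```text
t: 19.2
ee_pos: [558.7, 211.9, 190.1]
ee_rot: [-180.0, 20.2, -8.8]
wrist_force: [-2.0, 0.3, 1.7]
gripper_width: 0.413
finger_force: 61.0
```

Request:
drive_tool(translation=[[0.02, 0, 0.017], [0, 0, 0]], delta_rot=[[0, 0, 0], [0, 0, 0]])

```text
t: 19.45
ee_pos: [558.7, 211.9, 190.0]
ee_rot: [-180.0, 20.2, -8.8]
wrist_force: [-3.1, 1.2, 4.6]
gripper_width: 0.412
finger_force: 61.2
```

Request:
drive_tool(translation=[[-0.008, 0, -0.006], [0, 0, 0], [0, 0, 0], [0, 0, 0]], delta_rot=[[0, 0, 0], [0, 0, 0], [0, 0, 0], [0, 0, 0]])

```text
t: 19.95
ee_pos: [558.7, 211.9, 190.0]
ee_rot: [-180.0, 20.2, -8.8]
wrist_force: [-5.6, 0.4, 5.8]
gripper_width: 0.413
finger_force: 61.3
```

Request:
drive_tool(translation=[[0, 0, 0], [0, 0, 0], [0, 0, 0], [0, 0, 0], [0, 0, 0], [0, 0, 0], [0, 0, 0], [0, 0, 0]], delta_rot=[[0, 0, 0], [0, 0, 0], [0, 0, 0], [0, 0, 0], [0, 0, 0], [0, 0, 0], [0, 0, 0], [0, 0, 0]])

```text
t: 20.95
ee_pos: [558.7, 211.9, 190.0]
ee_rot: [-180.0, 20.2, -8.8]
wrist_force: [-4.7, 1.5, 5.3]
gripper_width: 0.411
finger_force: 61.3
```

Request:
drive_tool(translation=[[0, 0, 0], [0, 0, 0], [0, 0, 0], [0, 0, 0], [0, 0, 0], [0, 0, 0], [0, 0, 0], [0, 0, 0]], delta_rot=[[0, 0, 0], [0, 0, 0], [0, 0, 0], [0, 0, 0], [0, 0, 0], [0, 0, 0], [0, 0, 0], [0, 0, 0]])

```text
t: 21.95
ee_pos: [558.7, 211.9, 190.0]
ee_rot: [-180.0, 20.2, -8.8]
wrist_force: [-4.2, 1.1, 5.3]
gripper_width: 0.413
finger_force: 61.3
```

Run:
```python
from look import *
snap("scene","s5");snap("top","t5")
a=cv2.imread("pics/s5.png"); b=cv2.imread("pics/t5.png")
f=lambda i,u,v:cv2.resize(i[v:v+120,u:u+80],(400,600),interpolation=cv2.INTER_CUBIC)
cv2.imwrite("pics/m5.png",np.hstack([f(a,285,175),f(b,160,140)]))
```

```text
(no output)
```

View pics/m5.png

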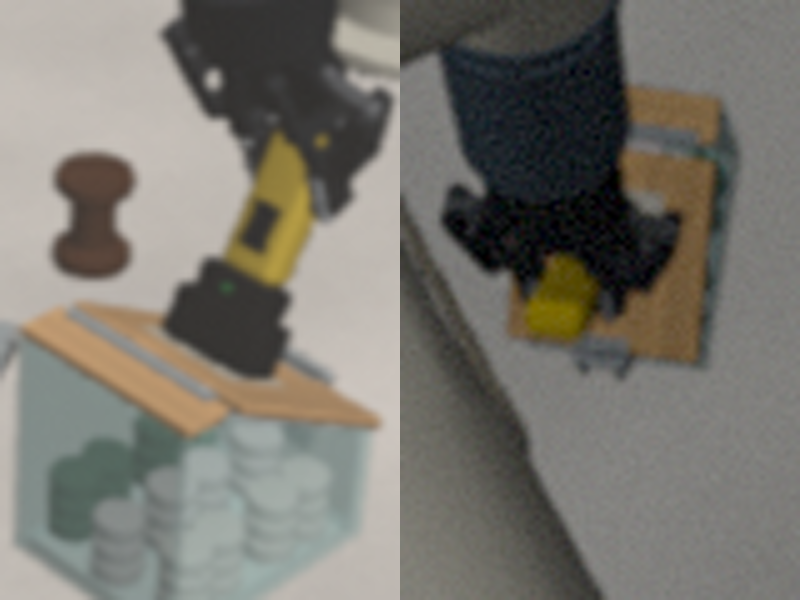

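The mouth lies on the label with similar white margins on both sides, lid shut; force about 8.6 N is a bit high, easing off.

Request:
drive_tool(translation=[[-0.02, 0, -0.016], [0, 0, 0], [0, 0, 0], [0, 0, 0], [0, 0, 0], [0, 0, 0], [0, 0, 0], [0, 0, 0]], delta_rot=[[0, 0, 0], [0, 0, 0], [0, 0, 0], [0, 0, 0], [0, 0, 0], [0, 0, 0], [0, 0, 0], [0, 0, 0]])

```text
t: 23.05
ee_pos: [558.7, 211.9, 190.0]
ee_rot: [-180.0, 20.2, -8.8]
wrist_force: [-4.5, 1.2, 5.2]
gripper_width: 0.411
finger_force: 61.3
```

Request:
drive_tool(translation=[[0, 0, 0], [0, 0, 0], [0, 0, 0], [0, 0, 0], [0, 0, 0], [0, 0, 0], [0, 0, 0], [0, 0, 0]], delta_rot=[[0, 0, 0], [0, 0, 0], [0, 0, 0], [0, 0, 0], [0, 0, 0], [0, 0, 0], [0, 0, 0], [0, 0, 0]])

```text
t: 24.05
ee_pos: [558.7, 211.9, 190.0]
ee_rot: [-180.0, 20.2, -8.8]
wrist_force: [-4.3, 1.9, 4.9]
gripper_width: 0.415
finger_force: 61.3
```

Request:
drive_tool(translation=[[0, 0, 0], [0, 0, 0], [0, 0, 0], [0, 0, 0], [0, 0, 0], [0, 0, 0], [0, 0, 0], [0, 0, 0]], delta_rot=[[0, 0, 0], [0, 0, 0], [0, 0, 0], [0, 0, 0], [0, 0, 0], [0, 0, 0], [0, 0, 0], [0, 0, 0]])

```text
t: 25.05
ee_pos: [558.7, 211.9, 190.0]
ee_rot: [-180.0, 20.2, -8.8]
wrist_force: [-4.0, 1.9, 5.5]
gripper_width: 0.411
finger_force: 61.3
```

Request:
drive_tool(translation=[[-0.04, 0, -0.032], [0, 0, 0], [0, 0, 0], [0, 0, 0]], delta_rot=[[0, 0, 0], [0, 0, 0], [0, 0, 0], [0, 0, 0]])

```text
t: 25.55
ee_pos: [558.6, 211.9, 190.0]
ee_rot: [-180.0, 20.2, -8.8]
wrist_force: [-2.7, 0.6, 2.5]
gripper_width: 0.414
finger_force: 61.2
```

Request:
drive_tool(translation=[[0, 0, 0], [0, 0, 0], [0, 0, 0], [0, 0, 0], [0, 0, 0], [0, 0, 0], [0, 0, 0], [0, 0, 0], [0, 0, 0], [0, 0, 0]], delta_rot=[[0, 0, 0], [0, 0, 0], [0, 0, 0], [0, 0, 0], [0, 0, 0], [0, 0, 0], [0, 0, 0], [0, 0, 0], [0, 0, 0], [0, 0, 0]])

```text
t: 26.8
ee_pos: [558.6, 211.9, 190.0]
ee_rot: [-180.0, 20.2, -8.8]
wrist_force: [-0.4, 1.4, 0.1]
gripper_width: 0.412
finger_force: 60.9
```

Request:
drive_tool(translation=[[0, 0, 0], [0, 0, 0], [0, 0, 0], [0, 0, 0], [0, 0, 0], [0, 0, 0], [0, 0, 0], [0, 0, 0], [0, 0, 0], [0, 0, 0]], delta_rot=[[0, 0, 0], [0, 0, 0], [0, 0, 0], [0, 0, 0], [0, 0, 0], [0, 0, 0], [0, 0, 0], [0, 0, 0], [0, 0, 0], [0, 0, 0]])

```text
t: 28.05
ee_pos: [558.5, 211.8, 190.1]
ee_rot: [-180.0, 20.2, -8.8]
wrist_force: [-0.1, 0.4, -2.7]
gripper_width: 0.415
finger_force: 60.8
```

Request:
drive_tool(translation=[[0.025, 0, 0.021], [0, 0, 0], [0, 0, 0], [0, 0, 0]], delta_rot=[[0, 0, 0], [0, 0, 0], [0, 0, 0], [0, 0, 0]])

```text
t: 28.55
ee_pos: [558.6, 211.8, 190.0]
ee_rot: [-180.0, 20.2, -8.8]
wrist_force: [-2.4, 0.3, 0.8]
gripper_width: 0.417
finger_force: 60.8
```

Request:
drive_tool(translation=[[0, 0, 0], [0, 0, 0], [0, 0, 0], [0, 0, 0], [0, 0, 0], [0, 0, 0]], delta_rot=[[0, 0, 0], [0, 0, 0], [0, 0, 0], [0, 0, 0], [0, 0, 0], [0, 0, 0]])

```text
t: 29.3
ee_pos: [558.6, 211.9, 190.0]
ee_rot: [-180.0, 20.2, -8.8]
wrist_force: [-3.0, 0.9, 2.8]
gripper_width: 0.416
finger_force: 60.9
```

Request:
drive_tool(translation=[[0, 0, 0], [0, 0, 0], [0, 0, 0], [0, 0, 0]], delta_rot=[[0, 0, 0], [0, 0, 0], [0, 0, 0], [0, 0, 0]])

```text
t: 29.8
ee_pos: [558.6, 211.9, 190.0]
ee_rot: [-180.0, 20.2, -8.8]
wrist_force: [-4.3, -0.0, 4.0]
gripper_width: 0.415
finger_force: 61.1
```

Request:
drive_tool(translation=[[0, 0, 0], [0, 0, 0], [0, 0, 0], [0, 0, 0]], delta_rot=[[0, 0, 0], [0, 0, 0], [0, 0, 0], [0, 0, 0]])

```text
t: 30.3
ee_pos: [558.6, 211.9, 190.0]
ee_rot: [-180.0, 20.2, -8.8]
wrist_force: [-4.8, 0.1, 3.7]
gripper_width: 0.415
finger_force: 61.2
```

Request:
drive_tool(translation=[[0, 0, 0], [0, 0, 0], [0, 0, 0], [0, 0, 0], [0, 0, 0], [0, 0, 0]], delta_rot=[[0, 0, 0], [0, 0, 0], [0, 0, 0], [0, 0, 0], [0, 0, 0], [0, 0, 0]])

```text
t: 31.05
ee_pos: [558.6, 211.9, 190.0]
ee_rot: [-180.0, 20.2, -8.8]
wrist_force: [-5.3, -0.4, 4.6]
gripper_width: 0.416
finger_force: 61.2
```

Request:
drive_tool(translation=[[0, 0, 0], [0, 0, 0], [0, 0, 0], [0, 0, 0], [0, 0, 0], [0, 0, 0]], delta_rot=[[0, 0, 0], [0, 0, 0], [0, 0, 0], [0, 0, 0], [0, 0, 0], [0, 0, 0]])

```text
t: 31.8
ee_pos: [558.6, 211.9, 189.9]
ee_rot: [-180.0, 20.2, -8.8]
wrist_force: [-4.9, 1.2, 6.1]
gripper_width: 0.415
finger_force: 61.2
```

Request:
drive_tool(translation=[[0, 0, 0], [0, 0, 0], [0, 0, 0], [0, 0, 0], [0, 0, 0], [0, 0, 0]], delta_rot=[[0, 0, 0], [0, 0, 0], [0, 0, 0], [0, 0, 0], [0, 0, 0], [0, 0, 0]])

```text
t: 32.55
ee_pos: [558.6, 211.9, 189.9]
ee_rot: [-180.0, 20.2, -8.8]
wrist_force: [-5.1, 0.5, 6.4]
gripper_width: 0.416
finger_force: 61.2
```

Request:
drive_tool(translation=[[-0.027, 0, -0.022], [0, 0, 0], [0, 0, 0], [0, 0, 0]], delta_rot=[[0, 0, 0], [0, 0, 0], [0, 0, 0], [0, 0, 0]])

```text
t: 33.05
ee_pos: [558.6, 211.9, 190.0]
ee_rot: [-180.0, 20.2, -8.8]
wrist_force: [-3.7, 1.4, 2.0]
gripper_width: 0.411
finger_force: 61.2
```

Request:
drive_tool(translation=[[0, 0, 0], [0, 0, 0], [0, 0, 0], [0, 0, 0]], delta_rot=[[0, 0, 0], [0, 0, 0], [0, 0, 0], [0, 0, 0]])

```text
t: 33.55
ee_pos: [558.6, 211.9, 190.0]
ee_rot: [-180.0, 20.2, -8.8]
wrist_force: [-2.5, 0.2, 0.3]
gripper_width: 0.413
finger_force: 61.1
```

Request:
drive_tool(translation=[[0.013, 0, 0.011], [0, 0, 0], [0, 0, 0]], delta_rot=[[0, 0, 0], [0, 0, 0], [0, 0, 0]])

```text
t: 33.92
ee_pos: [558.6, 211.8, 190.0]
ee_rot: [-180.0, 20.2, -8.8]
wrist_force: [-2.8, 0.7, 1.7]
gripper_width: 0.409
finger_force: 61.1
```

Request:
drive_tool(translation=[[0, 0, 0], [0, 0, 0], [0, 0, 0], [0, 0, 0]], delta_rot=[[0, 0, 0], [0, 0, 0], [0, 0, 0], [0, 0, 0]])

```text
t: 34.42
ee_pos: [558.6, 211.9, 190.0]
ee_rot: [-180.0, 20.2, -8.8]
wrist_force: [-2.3, -0.6, 1.8]
gripper_width: 0.413
finger_force: 61.1
```

Request:
drive_tool(translation=[[0, 0, 0], [0, 0, 0], [0, 0, 0], [0, 0, 0]], delta_rot=[[0, 0, 0], [0, 0, 0], [0, 0, 0], [0, 0, 0]])

```text
t: 34.92
ee_pos: [558.6, 211.8, 190.0]
ee_rot: [-180.0, 20.2, -8.8]
wrist_force: [-2.3, 0.7, 1.5]
gripper_width: 0.412
finger_force: 61.1
```

Request:
drive_tool(translation=[[0, 0, 0], [0, 0, 0], [0, 0, 0], [0, 0, 0], [0, 0, 0], [0, 0, 0]], delta_rot=[[0, 0, 0], [0, 0, 0], [0, 0, 0], [0, 0, 0], [0, 0, 0], [0, 0, 0]])

```text
t: 35.67
ee_pos: [558.6, 211.9, 190.0]
ee_rot: [-180.0, 20.2, -8.8]
wrist_force: [-3.0, -0.1, 1.0]
gripper_width: 0.412
finger_force: 61.1
```

Request:
drive_tool(translation=[[0, 0, 0], [0, 0, 0], [0, 0, 0], [0, 0, 0], [0, 0, 0], [0, 0, 0]], delta_rot=[[0, 0, 0], [0, 0, 0], [0, 0, 0], [0, 0, 0], [0, 0, 0], [0, 0, 0]])

```text
t: 36.42
ee_pos: [558.6, 211.9, 190.0]
ee_rot: [-180.0, 20.2, -8.8]
wrist_force: [-1.8, -0.5, 1.6]
gripper_width: 0.415
finger_force: 61.1
```

Request:
drive_tool(translation=[[-0.3, 0, -0.26], [-0.77, 0, -0.64], [-1.15, 0, -0.96], [-1.5, 0, -1.3], [-1.5, 0, -1.3], [0, 0, 0]], delta_rot=[[0, 0, 0], [0, 0, 0], [0, 0, 0], [0, 0, 0], [0, 0, 0], [0, 0, 0]])

```text
t: 37.17
ee_pos: [525.5, 217.4, 252.7]
ee_rot: [-179.8, 19.9, -8.7]
wrist_force: [-0.2, -0.4, -2.6]
gripper_width: 0.414
finger_force: 60.6
```

```bash
python3 plan.py 620.8 -252.4 255 0.9 20
```

```text
t 37.175 pos [525.5 217.4 252.7] rot [-179.8   19.9   -8.7] zaxis [ 0.34  0.01 -0.94]
turn rad [-0.003  0.695 -0.172] shift cm before turn [15.46 44.98 -6.01] after turn [ 8.34 47.12  2.79]
```

Request:
drive_tool(translation=[[0, 0, 0], [0, 0, 0], [0, 0, 0], [0, 0, 0], [0, 0, 0], [0.7, 2, 0.23], [0.7, 3.7, 0.23], [0.7, 4.14, 0.23], [0.7, 4.14, 0.23], [0.7, 4.14, 0.23], [0.7, 4.14, 0.23], [0.69, 4.14, 0.23], [0.69, 4.14, 0.23], [0.69, 4.14, 0.23], [0.69, 4.14, 0.23], [0.69, 4.14, 0.23], [0.69, 4.14, 0.26], [0, 0, 0], [0, 0, 0]], delta_rot=[[0, 0.139, -0.034], [0, 0.139, -0.034], [0, 0.139, -0.034], [0, 0.139, -0.035], [0, 0.139, -0.035], [0, 0, 0], [0, 0, 0], [0, 0, 0], [0, 0, 0], [0, 0, 0], [0, 0, 0], [0, 0, 0], [0, 0, 0], [0, 0, 0], [0, 0, 0], [0, 0, 0], [0, 0, 0], [0, 0, 0], [0, 0, 0]])

```text
t: 39.55
ee_pos: [619.8, -252.5, 250.5]
ee_rot: [-179.9, -19.7, 0.8]
wrist_force: [-0.6, -0.7, -1.9]
gripper_width: 0.408
finger_force: 60.8
```

```bash
python3 plan.py 620.3 -252.4 72 0.9 20
```

```text
t 39.55 pos [ 619.8 -252.5  250.5] rot [-179.9  -19.7    0.8] zaxis [ 0.34  0.01 -0.94]
turn rad [-0.001  0.006 -0.002] shift cm before turn [-5.96  0.02 16.83] after turn [-6.060e+00 -1.000e-02  1.679e+01]
```

Request:
drive_tool(translation=[[-0.9, 0, 2.5], [-0.9, 0, 2.5], [-0.9, 0, 2.5], [-0.9, 0, 2.5], [-0.9, 0, 2.5], [-0.9, 0, 2.5], [-0.66, 0, 1.79], [0, 0, 0], [0, 0, 0]], delta_rot=[[0, 0.005, 0], [0, 0, 0], [0, 0, 0], [0, 0, 0], [0, 0, 0], [0, 0, 0], [0, 0, 0], [0, 0, 0], [0, 0, 0]])

```text
t: 40.67
ee_pos: [621.5, -252.1, 74.3]
ee_rot: [180.0, -20.1, 0.9]
wrist_force: [0.8, -0.7, -0.8]
gripper_width: 0.412
finger_force: 60.9
```

```bash
python3 plan.py 620.5 -252.4 52.5 0.9 20
```

```text
t 40.675 pos [ 621.5 -252.1   74.3] rot [180.  -20.1   0.9] zaxis [ 0.34  0.01 -0.94]
turn rad [-0.    -0.002  0.   ] shift cm before turn [-0.85  0.03  2.01] after turn [-0.84  0.03  2.02]
```

Request:
drive_tool(translation=[[-0.3, 0.03, 0.4], [-0.22, 0, 0.5], [-0.17, 0, 0.47], [-0.1, 0, 0.28], [-0.03, 0, 0.1], [0, 0, 0], [0, 0, 0]], delta_rot=[[0, 0, 0], [0, 0, 0], [0, 0, 0], [0, 0, 0], [0, 0, 0], [0, 0, 0], [0, 0, 0]])

```text
t: 41.55
ee_pos: [619.2, -252.9, 53.9]
ee_rot: [-180.0, -20.1, 0.8]
wrist_force: [0.4, -0.3, -1.8]
gripper_width: 0.414
finger_force: 60.9
```

Request:
drive_tool(translation=[[-0.03, 0, 0.08], [-0.03, 0, 0.08], [0.077, -0.03, 0.064], [0.04, -0.02, 0.032], [0, 0, 0], [0, 0, 0]], delta_rot=[[0, 0, 0], [0, 0, 0], [0, 0, 0], [0, 0, 0], [0, 0, 0], [0, 0, 0]])

```text
t: 42.3
ee_pos: [620.9, -252.5, 52.0]
ee_rot: [-180.0, -20.1, 0.9]
wrist_force: [-0.6, -1.5, 1.1]
gripper_width: 0.412
finger_force: 61.2
```

Request:
drive_tool(translation=[[0, 0, 0], [0, 0, 0], [0, 0, 0], [0, 0, 0]], delta_rot=[[0, 0, 0], [0, 0, 0], [0, 0, 0], [0, 0, 0]])

```text
t: 42.8
ee_pos: [620.9, -252.5, 52.0]
ee_rot: [-180.0, -20.1, 0.9]
wrist_force: [0.7, -2.5, 2.2]
gripper_width: 0.408
finger_force: 61.3
```

Request:
drive_tool(translation=[[0, 0, 0], [0, 0, 0], [0, 0, 0], [0, 0, 0], [0, 0, 0], [0, 0, 0], [0, 0, 0], [0, 0, 0]], delta_rot=[[0, 0, 0], [0, 0, 0], [0, 0, 0], [0, 0, 0], [0, 0, 0], [0, 0, 0], [0, 0, 0], [0, 0, 0]], fingers=-1)

```text
t: 43.8
ee_pos: [620.5, -252.3, 51.6]
ee_rot: [-180.0, -20.1, 0.8]
wrist_force: [-0.1, 0.2, 0.7]
gripper_width: 1.001
finger_force: 0.0
```

Retract along the tool axis, then compare the cradle and canister images with the start.

Request:
drive_tool(translation=[[0, 0, -0.8], [0, 0, -2], [0, 0, -3], [0, 0, -4], [0, 0, -4], [0, 0, -4], [-4, 0, 0], [-4, 0, 0], [-4, 0, 0], [-4, 0, 0], [-4, 0, 0], [0, 0, 0], [0, 0, 0]], delta_rot=[[0, 0, 0], [0, 0, 0], [0, 0, 0], [0, 0, 0], [0, 0, 0], [0, 0, 0], [0, 0, 0], [0, 0, 0], [0, 0, 0], [0, 0, 0], [0, 0, 0], [0, 0, 0], [0, 0, 0]])

```text
t: 45.42
ee_pos: [372.1, -256.5, 151.8]
ee_rot: [180.0, -20.2, 0.9]
wrist_force: [0.2, -0.1, 0.5]
gripper_width: 1.003
finger_force: 0.0
```

Run:
```python
from look import *
for n in("scene","top"):
    snap(n,n+"6")
L=lambda f:cv2.imread(f"pics/{f}.png").astype(np.int16)
for n,boxes in(("scene",dict(cradle=(170,185,66,60),pump=(225,205,35,70),clip=(258,225,32,28),mug=(158,165,35,35))),("top",dict(cradle=(322,150,40,60),pump=(255,140,32,36)))):
    a,b=L(n+"0"),L(n+"6")
    for k,(u,v,w,h) in boxes.items():
        A=cv2.GaussianBlur(a[v:v+h,u:u+w].astype(np.float32),(0,0),1);B=cv2.GaussianBlur(b[v:v+h,u:u+w].astype(np.float32),(0,0),1)
        d=np.abs(A-B).max(2); s,r=cv2.phaseCorrelate(A.mean(2),B.mean(2)); print(n,k,"mean",d.mean().round(1),"n>40",(d>40).sum(),"shift",np.round(s,2))
        if k=="cradle":
            y=lambda I:(I[...,2]>I[...,0]+50)&(I[...,2]>90)
            f=lambda m:np.argwhere(m).mean(0).round(2) if m.any() else None
            print("  yellow",f(y(A)),y(A).sum(),f(y(B)),y(B).sum())
# lid/canister: compare with shut picture s2
a,b=L("s2"),L("scene6"); A=a[205:310,283:363].mean(2).astype(np.float32);B=b[205:310,283:363].mean(2).astype(np.float32)
print("can shift since shut",cv2.phaseCorrelate(A,B),np.abs(A-B).mean())
```

```text
scene cradle mean 2.3 n>40 0 shift [-0.09  0.  ]
  yellow [18.85 38.15] 310 [18.93 37.81] 315
scene pump mean 2.3 n>40 0 shift [-0.   -0.01]
scene clip mean 2.4 n>40 0 shift [-0.02  0.03]
scene mug mean 1.4 n>40 0 shift [-0. -0.]
top cradle mean 3.8 n>40 0 shift [ 0.06 -0.04]
  yellow [37.44 23.14] 241 [37.11 23.41] 251
top pump mean 3.6 n>40 0 shift [0.02 0.03]
can shift since shut ((-0.01000245100727426, -0.03412322238709464), 0.9730100404333185) 0.97920644
```

```bash
python3 -c "
from cell import manip
print(manip.finish_job())"
```

```text
the job is handed in; nothing more can be done
None
```

I handed the job in at about 45 s; no verdict came back. The lid is shut under its catch, the scanner was held on the label at about 4 N by the wrist sensor for over 2 s, and it is back in its cradle and released. The final pictures show no shift in the canister since the lid shut, nor in the pump bottle, clip or mug; I did not check the spool, spoon rest or nail brush.

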